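Park a lashing fitting in the storage rail

TASK

Put away the small square-footed lashing fitting in the storage rail bolted to the bench: bring its foot in at the rail's open end, under the two lips, with its post standing up through the slot, and slide it along until it is right up against the end stop, then let go. Leave the wide-footed and the round-footed fittings standing where they are.

Things in the scene. Friction and masses are not known exactly. Their poses are not given: they have to be found in the camera images.
- small_centre (a point): Small lashing fitting, bare steel, about 0.3 kg, loose, upright: square foot 44 x 44 x 8 mm, in its middle a flat post 26 mm along x and 12 mm thick along y, with an eye; 90 mm tall. Point: middle of the post, 45 mm above the foot's underside; z up. Grip it across the 12 mm, 60 mm or more above the underside, so the fingers clear the rail. Its x goes along the rail, either way round (a half turn looks the same).
- rail_mouth (a point): Middle of the open end of the storage rail, a fixed aluminium C-channel 180 mm long, 70 wide, 30 high. Point: on its dark floor, 4 mm above the bench; x runs into the rail, y across, z up. Inside 62 wide, 22 high; two 4 mm lips leave a 30 mm slot on top. A dark plate 42 mm tall stops the far end: the small fitting touches it when its middle is at x = 152 mm, and rests with its point at z = 45 mm.
- wide_centre (a point): Wide lashing fitting, bare steel, loose, to be left alone: the same post, but a square foot 80 x 80 x 8 mm, too wide for the rail; 90 mm tall. The point is 45 mm above its underside, on the post's middle line.
- round_centre (a point): Round fitting, bare steel, loose, to be left alone: round foot 48 mm in diameter and 8 mm thick, round post 16 mm in diameter with a ball of 28 mm on top; 90 mm tall. The point is 45 mm above its underside, on its axis.
Mind the look-alikes: they are no part of the job. What is shaped like the part that bears small_centre but blue is not meant.

How it is judged:
By the outcome, as a careful person would: the job done as asked, in the order asked, and still so for the second after the job is handed in, with the robot touching nothing.
It also fails if it takes over 38 s, if anything falls off the work surface, if the arm or the gripper's body presses on something with over 40 N, if the wrist force passes 120 N, or if a joint passes its speed limit or range.

ROBOT

A 7-joint arm with a two-finger parallel gripper is mounted at the origin on the work surface. World frame = base frame: x ahead of the robot, y to its left, z up, the work surface at z = 0. Lengths are in m, angles in rad, forces in N, time in s.
With the tool pointing down it reaches from about 0.4 to 0.85 m from the base axis. Payload 4.5 kg.
Tool frame: the origin (TCP) lies between the finger pads; the fingertips stand 19 mm ahead of it and the grasp point (between the pads) is the TCP; z points along the fingers, y is the direction in which the jaws open and shut (so a half turn about z gives the same grasp; the last joint's range is limited). The gripper opens to 88 mm and grips with 3 to 60 N. Pads are 18 mm wide; open, the fingers measure 123 mm over their backs; the gripper's body (75 mm by 187 mm) begins 45 mm behind the grasp point.
Start: joints at [1.177, 0.689, -0.195, 1.565, 0.157, 0.902, -0.215], TCP at [0.259, -0.569, 0.258] pointing down, gripper open.
Joint ranges: [-3.01, 3.01], [-0.46, 2.08], [-1.47, 1.51], [0.13, 2.56], [-1, 4.14], [0.04, 2.09], [-2.66, 2.66]. Speed limits (rad/s): [2.57, 2.57, 3.14, 3.14, 3.14, 3.14, 3.14].

INTERFACE

Orientations are given as a unit quaternion [x, y, z, w].
In Python, from plant import status, snapshot, finish_job, cut_out, tip_of gives the robot as it stands. The module is installed in compiled form; this text tells all that it offers.
- The arm moves only by the tool carry_out, never from a script. Its arguments are lists of equal length, an entry for each row: "linear": the shift along the world's x, y, z in m, a list of three; "roll": the turn about the world's z in rad. A call has 1 to 8 rows; each row is the pose to reach, as a shift and turn from the pose measured when the call began; what a row does not reach only later rows make up. A row lasts 1/12 s, in which the tool goes at most 41.7 mm and 7.16 degrees, less where a joint would pass 70% of its speed; a pose out of reach is approached as far as the arm can. A call with a gripper value outside its range is refused whole. "gripper" is the opening, from 0 (shut) to 1 (fully open), set as the call begins (left out, the last holds). The fingers move at their own pace and stop on an object; "grip_force" is the grip in N (left out, the last holds). Time passes only in rows, so rows that repeat a pose let the fingers close. It gives the time, the measured TCP pose, the force and the opening at its end, in the units of the state.
- status.get_state(): the state, without advancing time (a new reading comes with each control period).
- snapshot(name): name is "side" or "top" or "wrist"; returns a dict with "img" (420x560x3 uint8, red, green, blue), "range_z" (420x560 float32, m along the optical axis (not along the pixel's ray), 0 where there is no reading), "fx", "fy", "cx", "cy" (pixels), "k1" (the pictures are not rectified: a ray, as slopes to the right and down, at radius r is drawn at 1 + k1 r^2 times it, then the intrinsics apply), "world_from_camera" (4x4, takes a point from camera to world coordinates). Camera axes: x right, y down, z forward; pixel columns grow to the right and rows downward; lengths in m; the calibration is good to about 2 mm. A picture is of the moment at which its call begins.
- finish_job(): hands the job in, once; it reports no verdict.
Trained networks look in a picture, given as the dict that the camera call returned (one of the last four; its "shot" number tells which), for a name from the list of things; names that differ only in an ending like _2 or _b are one class to them, and where a whole thing is asked for, a point or a joint stands for the part that bears it (a point fixed in the world has none). Each returns a list of dicts, best first, with "confidence" (0 to 1); they miss things now and then, are a little off and sometimes report something else, mostly with a low value. They report only what shows in the picture. A call takes as long as a camera call. They do not tell look-alikes from the thing itself.
- cut_out(picture, query): "region" (420x560 bool, what is visible of it) and "pixel" ([column, row] in pixels, amid what is visible of it).
- tip_of(picture, query): "pixel" ([column, row] in pixels: a listed point, or the origin of a listed thing).
The state is a dict: "clock": time; "q": joint angles; "qd": joint speeds; "joint_torque": joint torques, N m; "tool_pos": TCP position; "eef_rot": TCP orientation; "contact_force": force on the tool from outside, world axes, zero at the start; "moment": the same for the moment, N m; "opening": opening from 0.0 (shut) to 1.0 (fully open).
Only numpy, scipy, OpenCV 4.12 (cv2) and the standard library are available. Lean on these libraries where they do the work, as an engineer would, in place of code of your own. Each camera call takes 0.05 s, during which the arm holds its last target.

## Working session

There is one attempt and no reset: what is moved stays moved. The work goes in short steps, Python scripts to look and compute and a tool call to move; the robot and the scene stay as the last step left them, time stands still between calls to the robot, and variables do not carry over. Pictures are saved under pics/ and viewed, and the job is handed in when it is done.

Besides the shell and the picture viewer there is one more tool, called by a JSON object that holds its "name" and its "arguments". carry_out: Moves the arm, as the interface text tells. Its arguments: {"type":"object","properties":{"linear":{"type":"array"},"roll":{"type":"array"},"gripper":{"type":"number"},"grip_force":{"type":"number"}},"required":["linear","roll"]}

```bash
mkdir -p pics; cat > h.py <<'E'
import numpy as np, cv2
from plant import status, snapshot, finish_job, cut_out, tip_of
def ray(p,u,v):
    xd=(u-p["cx"])/p["fx"]; yd=(v-p["cy"])/p["fy"]
    x,y=xd,yd
    for _ in range(30):
        s=1+p["k1"]*(x*x+y*y); x,y=xd/s,yd/s
    return x,y
def world(p,u,v,z=None):
    x,y=ray(p,u,v); d=p["range_z"][np.round(v).astype(int),np.round(u).astype(int)] if z is None else z
    c=np.stack([x*d,y*d,d+0*x],-1); T=p["world_from_camera"]
    return c@T[:3,:3].T+T[:3,3]
def onplane(p,u,v,z):
    x,y=ray(p,u,v);T=p["world_from_camera"]
    d=T[:3,:3]@np.array([x,y,1.]); return T[:3,3]+d*(z-T[2,3])/d[2]
def cloud(p):
    v,u=np.mgrid[0:420,0:560]; return world(p,u.astype(float),v.astype(float))
def save(p,n): cv2.imwrite("pics/"+n,p["img"][...,::-1])
E
python3 - <<'E'
from h import *
np.set_printoptions(precision=4,suppress=True)
print(status.get_state())
for c in ["top","side"]:
    p=snapshot(c); save(p,c+"1.png")
    print(c,p["world_from_camera"].round(3).tolist())
    for q in ["small_centre","rail_mouth","wide_centre","round_centre"]:
        for r in tip_of(p,q): 
            u,v=r["pixel"]; print(q,r["confidence"],u,v,world(p,u,v),onplane(p,u,v,.004 if q=="rail_mouth" else .045))
E
```

```text
{'clock': 0.0, 'q': array([ 1.1768,  0.6899, -0.1945,  1.5663,  0.1573,  0.9025, -0.2151]), 'qd': array([ 0.0004, -0.    ,  0.0001, -0.0008,  0.0002,  0.0012,  0.0001]), 'joint_torque': array([ -0.    , -52.7554,  -1.2669, -15.3424,  -0.0527,   0.0066,
         0.0001]), 'tool_pos': array([ 0.259 , -0.5682,  0.2569]), 'eef_rot': array([ 0.9772,  0.2123, -0.0003, -0.0009]), 'contact_force': array([-0.6035,  0.7093,  0.7546]), 'moment': array([-0.0072, -0.0195, -0.0362]), 'opening': 0.9980568093573322}
top [[0.027, -0.982, 0.186, 0.436], [-1.0, -0.028, -0.004, -0.08], [0.009, -0.186, -0.982, 0.844], [0.0, 0.0, 0.0, 1.0]]
small_centre 0.85 344.7 302.2 [ 0.4375 -0.1969  0.085 ] [ 0.4376 -0.203   0.045 ]
small_centre 0.85 275.2 293.7 [ 0.4485 -0.0829  0.0804] [ 0.449  -0.0831  0.045 ]
rail_mouth 0.95 189.7 155.9 [ 0.7067  0.0886 -0.0013] [0.705  0.0875 0.004 ]
wide_centre 0.73 370.1 213.9 [ 0.5888 -0.2432  0.0694] [ 0.5936 -0.2484  0.045 ]
round_centre 0.71 428.4 293.0 [ 0.4563 -0.3468  0.0522] [ 0.4565 -0.3492  0.045 ]
side [[-0.959, -0.169, 0.228, 0.396], [-0.283, 0.534, -0.797, 0.525], [0.013, -0.829, -0.56, 0.476], [0.0, 0.0, 0.0, 1.0]]
small_centre 0.97 354.4 220.0 [ 0.4461 -0.0828  0.0454] [ 0.4462 -0.0833  0.045 ]
small_centre 0.55 367.5 187.6 [ 0.4385 -0.1937  0.0463] [ 0.4386 -0.1959  0.045 ]
rail_mouth 0.95 176.3 275.2 [0.6781 0.1155 0.0309] [0.6952 0.0907 0.004 ]
round_centre 0.58 369.4 151.2 [ 0.4542 -0.3464  0.0473] [ 0.4545 -0.3511  0.045 ]
```

View pics/top1.png

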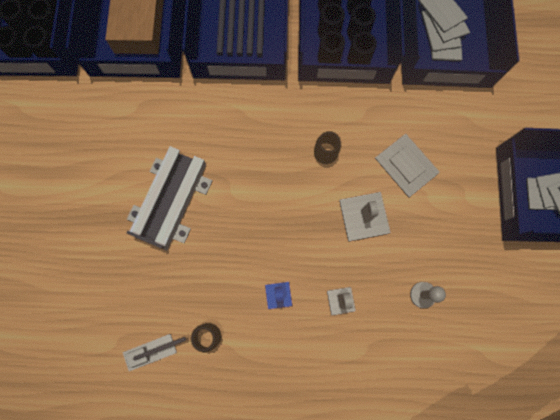

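View pics/side1.png

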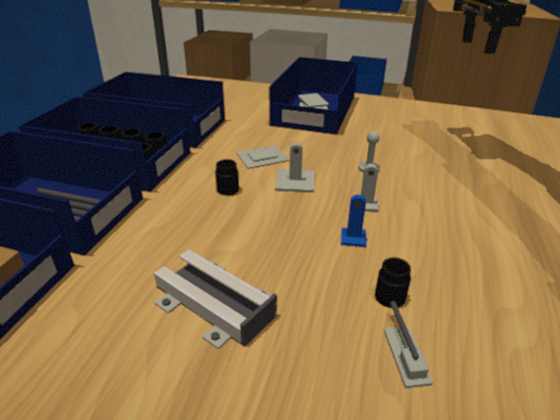

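Top view: steel small fitting at (341,301), blue look-alike at (278,295), wide (365,216), round (428,294). The rail's open end is at (189,155) and its dark stop at (150,245). Next, precise geometry from depth.

```bash
python3 - <<'E'
from h import *
np.set_printoptions(precision=4,suppress=True)
def rect(P):
    r=cv2.minAreaRect((P[:,:2]*1000).astype(np.float32)); return r
for c in ["top","side"]:
    p=snapshot(c); W=cloud(p); im=p["img"].astype(int); ok=p["range_z"]>0
    z=W[...,2]
    near=lambda x,y,r:(np.hypot(W[...,0]-x,W[...,1]-y)<r)&ok
    m=near(.62,.115,.12)
    # lips: bright, z 22..38mm
    lip=m&(z>.024)&(z<.036)&(im.min(2)>95)
    P=W[lip]; print(c,"lip n",len(P),"z",np.median(P[:,2]),rect(P))
    d=m&(z>.037)&(z<.06); print("stop",d.sum(),rect(W[d]) if d.sum()>5 else None, W[d].mean(0))
    f=m&(abs(z-.004)<.006); 
    bench=ok&(abs(z)<.02)&near(.55,0,.1); print("bench z",np.median(z[bench]))
    for nm,x,y in [("small",.44,-.195),("blue",.447,-.083),("wide",.585,-.245),("round",.456,-.348)]:
        m2=near(x,y,.06)
        for lo,hi in [(.004,.014),(.03,.1),(.08,.1)]:
            k=m2&(z>lo)&(z<hi)
            if k.sum()>8: print(nm,lo,k.sum(),rect(W[k]),np.median(W[k],0))
    print()
    for q in ["small_centre","rail_mouth"]:
        for r in cut_out(p,q): print(q,r["confidence"],r["pixel"],r["region"].sum())
    img=p["img"]; a,b=( (110,140),(60,90)) if c=="top" else ((140,240),(150,0))
    crops=[img[140:260,110:230],img[260:340,310:390]] if c=="top" else [img[240:350,140:290],img[150:250,330:400]]
    for i,cr in enumerate(crops): cv2.imwrite(f"pics/{c}crop{i}.png",cv2.resize(cr,None,fx=5 if i==0 else 6,fy=5 if i==0 else 6,interpolation=cv2.INTER_CUBIC)[...,::-1])
E
```

```text
top lip n 2100 z 0.028410571757767566 ((622.5717163085938, 120.47948455810547), (72.35855102539062, 174.06015014648438), 69.2305679321289)
stop 130 ((537.7984008789062, 151.9847412109375), (69.66252136230469, 6.240052223205566), 68.89265441894531) [0.5378 0.1519 0.0406]
bench z -0.0014777199353306347
small 0.004 358 ((439.7165222167969, -202.68719482421875), (44.13798141479492, 44.05561828613281), 11.115808486938477) [ 0.4398 -0.1949  0.0065]
small 0.03 189 ((439.6706237792969, -202.6461181640625), (26.32941436767578, 12.375016212463379), 10.520220756530762) [ 0.4396 -0.1994  0.0831]
small 0.08 116 ((439.6163635253906, -202.774169921875), (25.02599334716797, 12.162382125854492), 10.765015602111816) [ 0.4404 -0.2022  0.086 ]
blue 0.004 462 ((447.1738586425781, -88.9722900390625), (43.88951110839844, 44.140525817871094), 8.696562767028809) [ 0.4472 -0.0871  0.0066]
blue 0.03 121 ((447.2185974121094, -88.70791625976562), (25.874683380126953, 12.170802116394043), 9.464741706848145) [ 0.4465 -0.089   0.0864]
blue 0.08 113 ((447.06951904296875, -88.84305572509766), (25.036148071289062, 11.
[... 2463 characters left out ...]
1792602539062, -245.1786651611328), (22.308467864990234, 14.585611343383789), 15.679885864257812) [ 0.5944 -0.242   0.0856]
round 0.004 79 ((453.1471862792969, -356.32574462890625), (46.52042007446289, 36.77633285522461), 20.01407814025879) [ 0.4638 -0.3532  0.0082]
round 0.03 241 ((450.08892822265625, -347.89373779296875), (26.2628231048584, 21.42268180847168), 14.063955307006836) [ 0.4509 -0.3465  0.07  ]
round 0.08 72 ((451.8757019042969, -350.01214599609375), (22.377479553222656, 23.424705505371094), 68.49263000488281) [ 0.4505 -0.3466  0.0856]

small_centre 0.96 [355.8, 228.0] 973
small_centre 0.77 [371.4, 187.5] 622
rail_mouth 0.67 [219.6, 298.2] 6585
rail_mouth 0.46 [371.4, 152.6] 406
```

Measurements agree with each other: small at (0.439, -0.202), post x at +10.7°. The rail mouth is at (0.705, 0.088) and runs in at 159°. Moving above the small fitting, then checking with the wrist camera.

{"name": "carry_out", "arguments": {"linear": [[0.01,0.02,0],[0.03,0.055,0],[0.045,0.09,0],[0.06,0.125,0],[0.075,0.16,0],[0.09,0.195,0],[0.105,0.23,0],[0.12,0.26,0]], "roll": [-0.03,-0.06,-0.09,-0.12,-0.15,-0.18,-0.21,-0.24], "gripper": 1}}

```text
clock: 1.47
tool_pos: [0.3799, -0.3062, 0.258]
eef_rot: [0.996, 0.094, 0.0, -0.0]
contact_force: [0.3, 0.4, 0.1]
opening: 1.002
```

```bash
python3 - <<'E'
from h import *
s=status.get_state();print(s["clock"],s["tool_pos"],s["eef_rot"])
p=snapshot("top");W=cloud(p);m=(p["range_z"]>0)&(W[...,0]>.72)&(W[...,0]<.95)&(W[...,1]>-.15)&(W[...,1]<.25)
for lo in (.02,.05,.08): 
    k=m&(W[...,2]>lo); print(lo,W[k][:,0].min(),W[k][:,2].max())
E
```

```text
1.4667 [ 0.37985013 -0.30621655  0.25801237] [ 9.95616405e-01  9.35302801e-02  1.52439289e-04 -1.93576216e-04]
0.02 0.7217105293164687 0.11185024447536218
0.05 0.8668778030733046 0.11185024447536218
0.08 0.8673610868641539 0.11185024447536218
```

{"name": "carry_out", "arguments": {"linear": [[0.015,0.026,0],[0.03,0.052,0],[0.045,0.078,-0.02],[0.059,0.104,-0.04],[0.059,0.104,-0.06],[0.059,0.104,-0.06],[0.059,0.104,-0.06]], "roll": [0,0,0,0,0,0,0]}}

```text
clock: 2.1
tool_pos: [0.4426, -0.1954, 0.1977]
eef_rot: [0.995, 0.098, 0.001, -0.003]
contact_force: [-0.3, -0.6, 0.6]
opening: 1.0
```

```bash
python3 - <<'E'
from h import *
s=status.get_state();print(s["clock"],s["tool_pos"],s["eef_rot"])
p=snapshot("wrist");save(p,"wrist1.png");W=cloud(p);z=W[...,2]
m=(p["range_z"]>0)&(np.hypot(W[...,0]-.439,W[...,1]+.202)<.05)
for lo,hi in [(.004,.014),(.075,.1)]:
    k=m&(z>lo)&(z<hi); print(k.sum(),cv2.minAreaRect((W[k][:,:2]*1000).astype(np.float32)),np.median(W[k],0)) if k.sum()>8 else print(k.sum())
E
```

```text
2.1 [ 0.44255442 -0.1953849   0.19767628] [ 9.95160911e-01  9.82190829e-02  5.36670187e-04 -2.73604821e-03]
1566 ((440.34698486328125, -203.52960205078125), (44.22071075439453, 43.434471130371094), 10.545188903808594) [ 0.44468448 -0.19804848  0.00786004]
576 ((441.30438232421875, -202.86383056640625), (23.925453186035156, 12.267329216003418), 10.55522346496582) [ 0.44377736 -0.20256601  0.08788787]
```

View pics/wrist1.png

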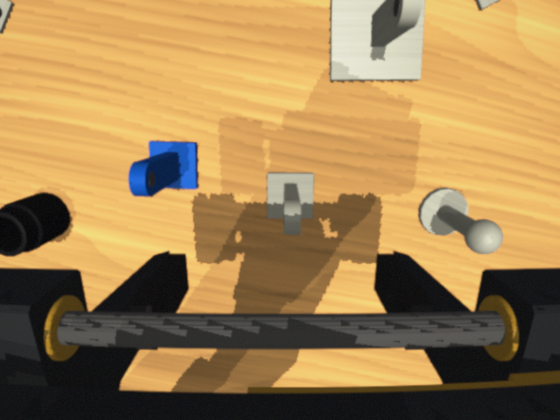

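Wrist view: the steel fitting is at (290,195) between the open fingers, with blue to the left (175,165) and round to the right. Measured pose is (0.4405, -0.203), yaw 10.6°. Descending.

{"name": "carry_out", "arguments": {"linear": [[-0.002,-0.0075,-0.01],[-0.002,-0.0075,-0.035],[-0.002,-0.0075,-0.06],[-0.002,-0.0075,-0.085],[-0.002,-0.0075,-0.105],[-0.002,-0.0075,-0.12],[-0.002,-0.0075,-0.13],[-0.002,-0.0075,-0.131]], "roll": [-0.012,-0.012,-0.012,-0.012,-0.012,-0.012,-0.012,-0.012]}}

```text
clock: 2.82
tool_pos: [0.4401, -0.2051, 0.0663]
eef_rot: [0.996, 0.09, 0.001, -0.002]
contact_force: [-0.4, 0.5, 0.8]
opening: 1.005
```

```bash
python3 - <<'E'
from h import *
p=snapshot("side");save(p,"side2.png")
s=status.get_state();print(s["clock"],s["tool_pos"],s["eef_rot"],s["contact_force"])
E
```

```text
2.8667 [ 0.440411   -0.20493823  0.06706916] [ 0.99589808  0.0904533   0.00109627 -0.00200338] [-0.62644981 -0.9532067   0.33832214]
```

View pics/side2.png

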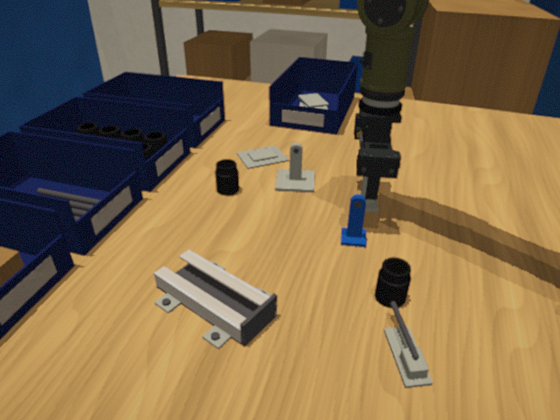

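The fingers straddle the steel fitting behind the blue one (column 370, rows 150–205). Closing.

{"name": "carry_out", "arguments": {"linear": [[0,0.001,0],[0,0.001,0],[0,0.001,0],[0,0.001,0],[0,0.001,0],[0,0.001,0],[0,0.001,0],[0,0.001,0]], "roll": [0.005,0.005,0.005,0.005,0.005,0.005,0.005,0.005], "gripper": 0, "grip_force": 35}}

```text
clock: 3.53
tool_pos: [0.4404, -0.2039, 0.0671]
eef_rot: [0.996, 0.093, 0.001, -0.002]
contact_force: [-0.4, -0.6, 0.6]
opening: 0.417
```

{"name": "carry_out", "arguments": {"linear": [[0,0,0],[0,0,0.0],[0,0,0.015],[0,0,0.04],[0,0,0.07],[0,0,0.09],[0,0,0.1],[0,0,0.1]], "roll": [0,0,0,0,0,0,0,0]}}

```text
clock: 4.2
tool_pos: [0.4412, -0.2043, 0.1689]
eef_rot: [0.996, 0.093, 0.003, -0.001]
contact_force: [0.3, -0.1, -3.5]
opening: 0.13
```

The fingers were still closing as the lift began, so the post may be gripped higher up than planned. Checking.

```bash
python3 - <<'E'
from h import *
np.set_printoptions(precision=4,suppress=True)
p=snapshot("side");save(p,"side3.png");cv2.imwrite("pics/side3c.png",cv2.resize(p["img"][90:260,300:440],None,fx=4,fy=3.5)[...,::-1])
for q in tip_of(p,"small_centre"): print(q["confidence"],q["pixel"],world(p,*q["pixel"]))
s=status.get_state();print(s["clock"],s["tool_pos"],s["contact_force"],s["opening"])
W=cloud(p);m=(p["range_z"]>0)&(np.hypot(W[...,0]-.44,W[...,1]+.2)<.045)&(W[...,2]<.15)&(W[...,2]>.015)
print(m.sum())
for lo in np.arange(.02,.15,.005):
    k=m&(W[...,2]>=lo)&(W[...,2]<lo+.005)
    if k.sum(): print(round(lo,3),k.sum(),W[k][:,:2].min(0),W[k][:,:2].max(0),p["img"][k].mean(0).astype(int))
p=snapshot("wrist");save(p,"wrist3.png")
E
```

```text
0.67 [357.0, 222.2] [ 0.4414 -0.0842  0.0408]
0.57 [373.1, 154.1] [ 0.4369 -0.1975  0.1158]
4.3 [ 0.4401 -0.2038  0.1668] [ 0.2894 -0.2156 -3.4311] 0.12632404959613333
767
0.065 6 [ 0.421  -0.1877] [ 0.4552 -0.1799] [123 102  70]
0.07 57 [ 0.4155 -0.2038] [ 0.463  -0.1763] [109  95  75]
0.075 210 [ 0.416  -0.2263] [ 0.4656 -0.1766] [107 103  89]
0.08 33 [ 0.4276 -0.2016] [ 0.4514 -0.1932] [85 84 73]
0.085 33 [ 0.4283 -0.2023] [ 0.4521 -0.1935] [84 82 71]
0.09 38 [ 0.4267 -0.204 ] [ 0.4538 -0.1948] [85 84 73]
0.095 31 [ 0.4274 -0.2009] [ 0.4511 -0.1927] [86 84 72]
0.1 43 [ 0.4265 -0.202 ] [ 0.452  -0.1938] [88 84 71]
0.105 34 [ 0.427  -0.2047] [ 0.4536 -0.1943] [92 87 73]
0.11 38 [ 0.4265 -0.2037] [ 0.4537 -0.1934] [90 86 72]
0.115 35 [ 0.4267 -0.2014] [ 0.4521 -0.1946] [90 86 72]
0.12 39 [ 0.4271 -0.2039] [ 0.4535 -0.1945] [92 87 73]
0.125 35 [ 0.4264 -0.2022] [ 0.4513 -0.1955] [87 84 72]
0.13 41 [ 0.4266 -0.2017] [ 0.4519 -0.1937] [89 85 72]
0.135 39 [ 0.4263 -0.2053] [ 0.4534 -0.1945] [92 86 72]
0.14 37 [ 0.4264 -0.2009] [ 0.4511 -0.194 ] [78 75 64]
0.145 18 [ 0.4286 -0.2015] [ 0.4525 -0.1938] [70 65 56]
```

View pics/side3c.png

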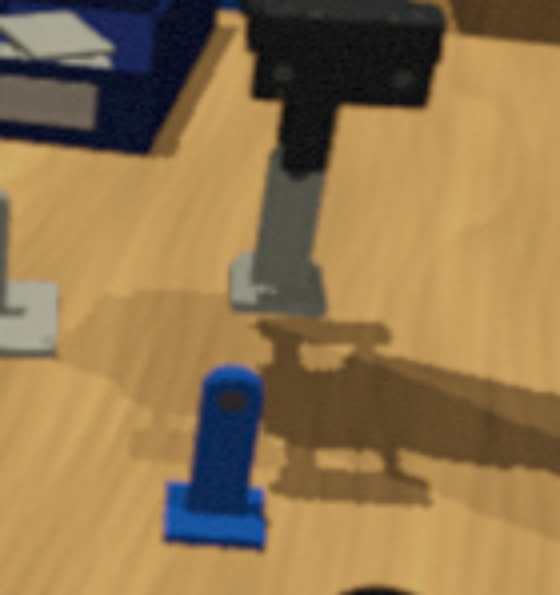

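View pics/wrist3.png

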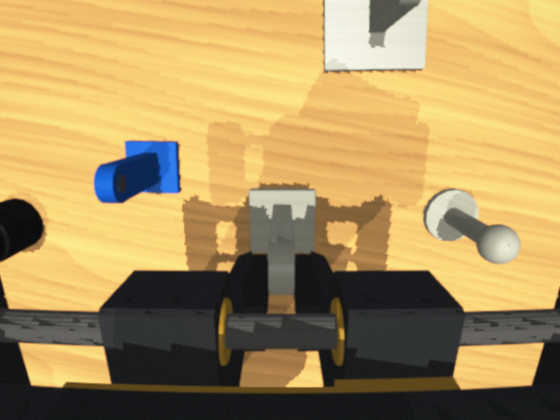

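The foot's underside is about 70 mm up with the TCP at 167 mm, so only about 12 mm of post is held. I'll set it back down at the same spot and regrip lower.

{"name": "carry_out", "arguments": {"linear": [[0,0,-0.01],[0,0,-0.025],[0,0,-0.04],[0,0,-0.052],[0,0,-0.06],[0,0,-0.062],[0,0,-0.062]], "roll": [0,0,0,0,0,0,0]}}

```text
clock: 4.93
tool_pos: [0.4391, -0.2033, 0.1032]
eef_rot: [0.996, 0.093, -0.001, -0.003]
contact_force: [-0.2, 0.2, -2.4]
opening: 0.128
```

{"name": "carry_out", "arguments": {"linear": [[0,0,-0.002],[0,0,-0.004],[0,0,-0.005],[0,0,-0.005]], "roll": [0,0,0,0]}}

```text
clock: 5.27
tool_pos: [0.4394, -0.2036, 0.0995]
eef_rot: [0.996, 0.093, -0.0, -0.002]
contact_force: [-0.7, -0.2, 6.7]
opening: 0.132
```

Foot is on the bench. Open, then lower.

{"name": "carry_out", "arguments": {"linear": [[0,0,0],[0,0,0],[0,0,0],[0,0,0],[0,0,0]], "roll": [0,0,0,0,0], "gripper": 0.5}}

```text
clock: 5.68
tool_pos: [0.4396, -0.2036, 0.0995]
eef_rot: [0.996, 0.093, 0.0, -0.002]
contact_force: [-0.4, 1.3, 0.3]
opening: 0.486
```

{"name": "carry_out", "arguments": {"linear": [[0,0,-0.005],[0,0,-0.012],[0,0,-0.02],[0,0,-0.027],[0,0,-0.032],[0,0,-0.034],[0,0,-0.034],[0,0,-0.034]], "roll": [0,0,0,0,0,0,0,0]}}

```text
clock: 6.35
tool_pos: [0.4394, -0.2036, 0.0653]
eef_rot: [0.996, 0.093, -0.0, -0.002]
contact_force: [-0.1, 0.0, -1.0]
opening: 0.498
```

{"name": "carry_out", "arguments": {"linear": [[0,0,0],[0,0,0],[0,0,0],[0,0,0],[0,0,0],[0,0,0],[0,0,0],[0,0,0]], "roll": [0,0,0,0,0,0,0,0], "gripper": 0, "grip_force": 35}}

```text
clock: 7.02
tool_pos: [0.4396, -0.2037, 0.0655]
eef_rot: [0.996, 0.093, 0.0, -0.002]
contact_force: [1.2, 0.7, 2.4]
opening: 0.13
```

{"name": "carry_out", "arguments": {"linear": [[0,0,0],[0,0,0]], "roll": [0,0]}}

```text
clock: 7.18
tool_pos: [0.4396, -0.2037, 0.0655]
eef_rot: [0.996, 0.093, 0.0, -0.002]
contact_force: [0.0, -0.4, 1.5]
opening: 0.132
```

{"name": "carry_out", "arguments": {"linear": [[0,0,0.015],[0,0,0.045],[0.005,0.002,0.075],[0.025,0.01,0.095],[0.05,0.03,0.1],[0.08,0.055,0.1],[0.11,0.08,0.1],[0.135,0.1,0.1]], "roll": [0,0,0,-0.05,-0.11,-0.17,-0.23,-0.28]}}

```text
clock: 7.85
tool_pos: [0.5761, -0.1007, 0.1653]
eef_rot: [0.999, -0.047, 0.0, -0.003]
contact_force: [0.3, -0.1, -4.2]
opening: 0.133
```

{"name": "carry_out", "arguments": {"linear": [[0.025,0.025,0],[0.05,0.05,0],[0.075,0.075,0],[0.1,0.1,0],[0.125,0.125,0],[0.15,0.145,0],[0.17,0.16,0],[0.175,0.165,0]], "roll": [-0.05,-0.1,-0.15,-0.2,-0.25,-0.27,-0.27,-0.27]}}

```text
clock: 8.52
tool_pos: [0.7527, 0.0698, 0.1633]
eef_rot: [0.984, -0.179, 0.001, -0.005]
contact_force: [0.8, 0.5, -3.9]
opening: 0.133
```

```bash
python3 - <<'E'
from h import *
np.set_printoptions(precision=4,suppress=True)
p=snapshot("top");save(p,"top4.png");p=snapshot("side");save(p,"side4.png")
s=status.get_state();print(s["clock"],s["tool_pos"],s["contact_force"],s["opening"],s["eef_rot"],np.degrees(2*np.arctan2(s["eef_rot"][1],s["eef_rot"][0])))
E
```

```text
8.6167 [0.7506 0.0665 0.1633] [-0.0729 -0.3675 -4.1137] 0.1350671819370293 [ 0.9837 -0.18   -0.0005 -0.0033] -20.738628403299845
```

View pics/side4.png

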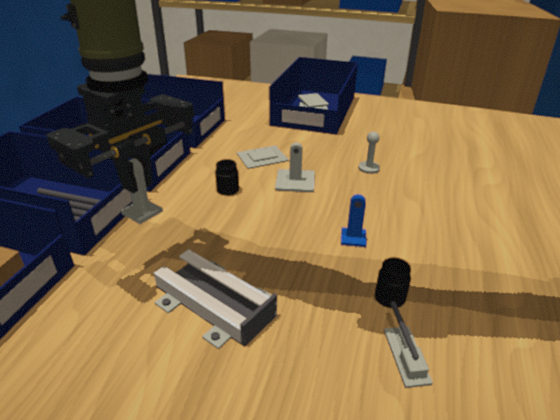

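Side view: fitting upright in the gripper at (140,190), beyond the rail's open end (175,270). Lowering to entry height, with the underside about 9 mm up.

{"name": "carry_out", "arguments": {"linear": [[0.0045,0.0025,-0.01],[0.0045,0.0025,-0.03],[0.0045,0.0025,-0.05],[0.0045,0.0025,-0.068],[0.0045,0.0025,-0.08],[0.0045,0.0025,-0.087],[0.0045,0.0025,-0.089],[0.0045,0.0025,-0.089]], "roll": [-0.003,-0.003,-0.003,-0.003,-0.003,-0.003,-0.003,-0.003]}}

```text
clock: 9.28
tool_pos: [0.7548, 0.0684, 0.074]
eef_rot: [0.983, -0.182, -0.001, -0.003]
contact_force: [0.8, 0.2, -3.2]
opening: 0.134
```

```bash
python3 - <<'E'
from h import *
np.set_printoptions(precision=4,suppress=True)
p=snapshot("top");save(p,"top5.png")
W=cloud(p);z=W[...,2];im=p["img"].astype(int)
m=(p["range_z"]>0)&(np.hypot(W[...,0]-.755,W[...,1]-.069)<.04)&(z>.004)&(z<.03);print(m.sum(),np.median(W[m],0) if m.any() else 0)
p=snapshot("side");save(p,"side5.png");cv2.imwrite("pics/side5c.png",cv2.resize(p["img"][190:350,80:290],None,fx=3.5,fy=3.5)[...,::-1])
W=cloud(p);z=W[...,2];m=(p["range_z"]>0)&(np.hypot(W[...,0]-.752,W[...,1]-.069)<.045)
for lo in np.arange(-.004,.06,.004):
    k=m&(z>=lo)&(z<lo+.004); print(round(lo,3),k.sum(),np.median(W[k],0) if k.any() else '',p["img"][k].mean(0).astype(int) if k.any() else '')
s=status.get_state();print(s["clock"],s["tool_pos"],s["contact_force"],s["opening"],np.degrees(2*np.arctan2(s["eef_rot"][1],s["eef_rot"][0])))
E
```

```text
288 [0.7436 0.0664 0.0148]
-0.004 153 [ 0.754   0.0912 -0.0003] [142 110  65]
0.0 693 [0.7419 0.0784 0.001 ] [128  99  58]
0.004 0  
0.008 23 [0.7363 0.0828 0.0114] [91 82 65]
0.012 69 [0.739  0.0849 0.0142] [89 85 73]
0.016 341 [0.7466 0.0771 0.0181] [93 90 77]
0.02 30 [0.7482 0.0739 0.022 ] [87 86 74]
0.024 28 [0.745  0.0736 0.0261] [89 86 74]
0.028 29 [0.7484 0.0752 0.0302] [90 87 74]
0.032 32 [0.7474 0.0747 0.0341] [90 87 74]
0.036 33 [0.7474 0.0738 0.0383] [90 86 73]
0.04 25 [0.745  0.0739 0.0421] [88 85 72]
0.044 26 [0.7447 0.0752 0.0459] [87 84 71]
0.048 19 [0.7431 0.0746 0.05  ] [86 83 70]
0.052 20 [0.7428 0.0751 0.0536] [89 85 72]
0.056 37 [0.7436 0.0752 0.0581] [70 64 51]
9.3833 [0.7559 0.0687 0.0755] [ 0.5235 -0.5091 -3.0934] 0.13449548450727422 -20.924272433421983
```

View pics/side5c.png

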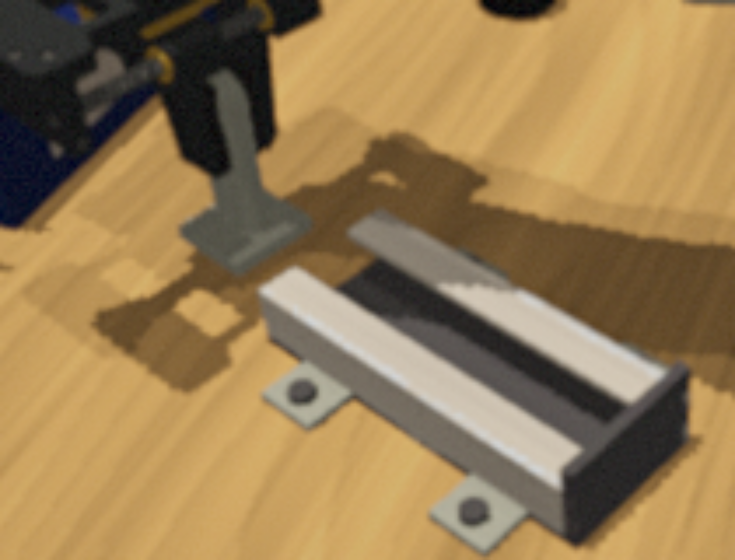

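View pics/top5.png

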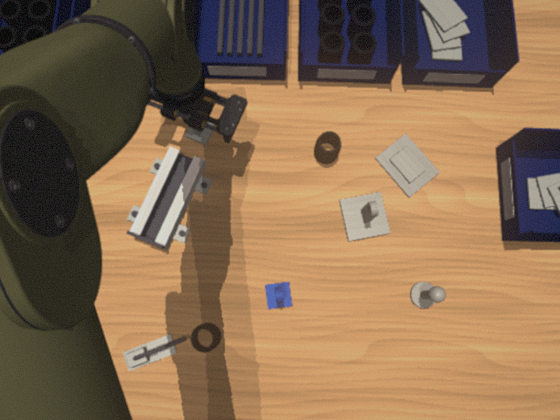

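The foot (underside about 10 mm up) lines up with the slot just outside the mouth. Slide in 60 mm gently first.

{"name": "carry_out", "arguments": {"linear": [[-0.007,0.003,0],[-0.014,0.0055,0],[-0.021,0.008,0],[-0.028,0.0107,0],[-0.036,0.0137,0],[-0.044,0.0168,0],[-0.052,0.02,0],[-0.056,0.0214,0]], "roll": [0,0,0,0,0,0,0,0]}}

```text
clock: 10.05
tool_pos: [0.6998, 0.0911, 0.0769]
eef_rot: [0.983, -0.181, 0.001, -0.004]
contact_force: [-0.8, 0.7, -3.1]
opening: 0.132
```

```bash
python3 - <<'E'
from h import *
np.set_printoptions(precision=4,suppress=True)
p=snapshot("side");save(p,"side6.png");cv2.imwrite("pics/side6c.png",cv2.resize(p["img"][190:350,80:290],None,fx=3.5,fy=3.5)[...,::-1])
s=status.get_state();print(s["clock"],s["tool_pos"],s["contact_force"],s["opening"],np.degrees(2*np.arctan2(s["eef_rot"][1],s["eef_rot"][0])))
E
```

```text
10.1 [0.6993 0.0913 0.0767] [-1.1572  0.6142 -4.3436] 0.13451630174658033 -20.87124154715786
```

View pics/side6c.png

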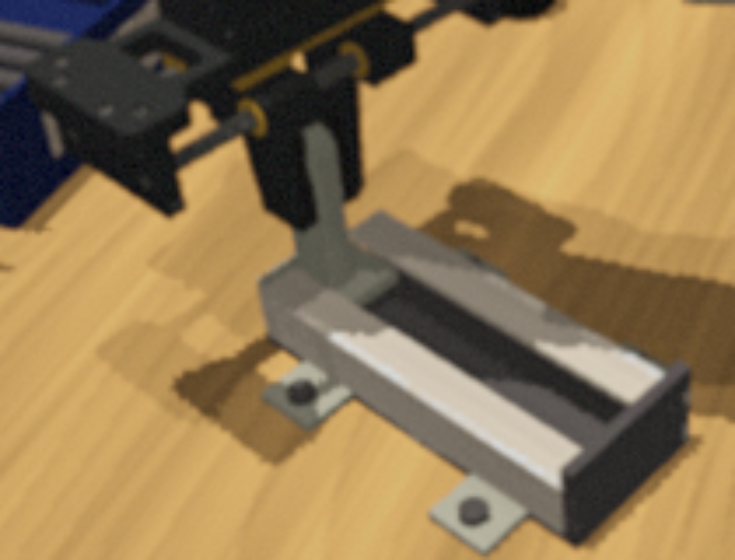

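The foot is under both lips with no contact force. Continue 125 mm.

{"name": "carry_out", "arguments": {"linear": [[-0.01,0.003,-0.001],[-0.024,0.0085,-0.002],[-0.04,0.0145,-0.0025],[-0.057,0.021,-0.0025],[-0.074,0.0275,-0.0025],[-0.09,0.0335,-0.0025],[-0.106,0.0395,-0.0025],[-0.117,0.0436,-0.0025]], "roll": [0,0,0,0,0,0,0,0]}}

```text
clock: 10.77
tool_pos: [0.5819, 0.1357, 0.075]
eef_rot: [0.983, -0.181, 0.001, -0.004]
contact_force: [0.3, -0.4, -3.8]
opening: 0.134
```

```bash
python3 - <<'E'
from h import *
np.set_printoptions(precision=4,suppress=True)
p=snapshot("side");save(p,"side7.png");cv2.imwrite("pics/side7c.png",cv2.resize(p["img"][190:350,80:290],None,fx=3.5,fy=3.5)[...,::-1])
s=status.get_state();print(s["clock"],s["tool_pos"],s["contact_force"],s["opening"],np.degrees(2*np.arctan2(s["eef_rot"][1],s["eef_rot"][0])))
E
```

```text
10.8167 [0.5794 0.1369 0.0748] [-3.0568  0.4095 -3.5504] 0.12756238371498374 -20.74472613880434
```

View pics/side7c.png

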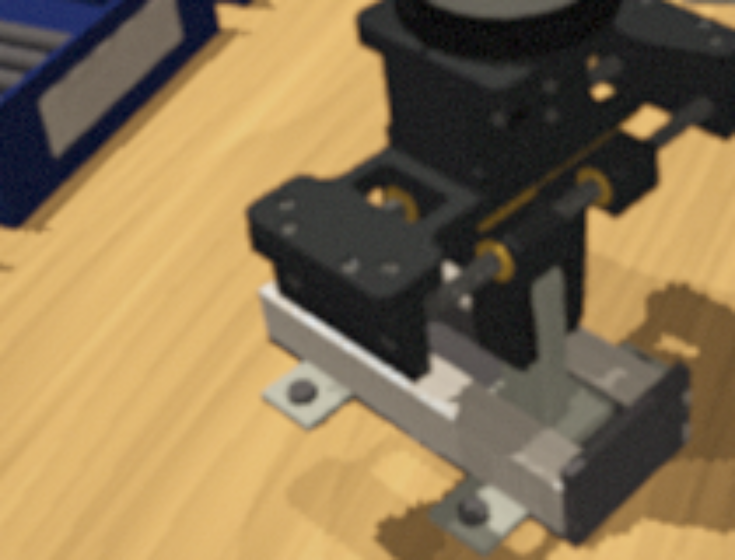

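{"name": "carry_out", "arguments": {"linear": [[-0.003,0.001,-0.001],[-0.006,0.002,-0.002],[-0.009,0.003,-0.003],[-0.011,0.004,-0.0035],[-0.011,0.004,-0.0035]], "roll": [0,0,0,0,0]}}

```text
clock: 11.23
tool_pos: [0.5684, 0.1409, 0.0711]
eef_rot: [0.984, -0.18, -0.001, -0.004]
contact_force: [-0.3, -0.4, -4.5]
opening: 0.13
```

{"name": "carry_out", "arguments": {"linear": [[-0.002,0.0007,0],[-0.004,0.0014,0],[-0.0055,0.002,0],[-0.0055,0.002,0]], "roll": [0,0,0,0]}}

```text
clock: 11.57
tool_pos: [0.5625, 0.1431, 0.071]
eef_rot: [0.984, -0.18, -0.001, -0.004]
contact_force: [0.1, 0.2, -3.0]
opening: 0.137
```

No contact yet; continue in small steps, setting down on the floor too.

{"name": "carry_out", "arguments": {"linear": [[-0.001,0.0004,0],[-0.002,0.0008,0],[-0.003,0.0011,0],[-0.003,0.0011,0]], "roll": [0,0,0,0]}}

```text
clock: 11.9
tool_pos: [0.5614, 0.1435, 0.0713]
eef_rot: [0.984, -0.18, 0.001, -0.005]
contact_force: [4.7, -1.9, -6.2]
opening: 0.132
```

Contact with the stop: 5 N directly back along the rail. Lower to the floor while keeping a light push.

{"name": "carry_out", "arguments": {"linear": [[-0.0015,0.0006,-0.0007],[-0.0015,0.0006,-0.0014],[-0.0015,0.0006,-0.002],[-0.0015,0.0006,-0.0025],[-0.0015,0.0006,-0.0025]], "roll": [0,0,0,0,0]}}

```text
clock: 12.32
tool_pos: [0.5615, 0.1438, 0.0697]
eef_rot: [0.984, -0.181, 0.002, -0.005]
contact_force: [5.9, -2.6, 2.2]
opening: 0.131
```

```bash
python3 - <<'E'
from h import *
np.set_printoptions(precision=4,suppress=True)
s=status.get_state();print(s["clock"],s["tool_pos"],s["contact_force"],s["opening"],s["eef_rot"])
p=snapshot("side");save(p,"side8.png");cv2.imwrite("pics/side8c.png",cv2.resize(p["img"][230:350,180:290],None,fx=5,fy=5,interpolation=cv2.INTER_CUBIC)[...,::-1])
E
```

```text
12.3167 [0.5615 0.1438 0.0697] [ 5.8564 -2.6394  2.1781] 0.13051877075070087 [ 0.9835 -0.1806  0.0024 -0.0049]
```

View pics/side8c.png

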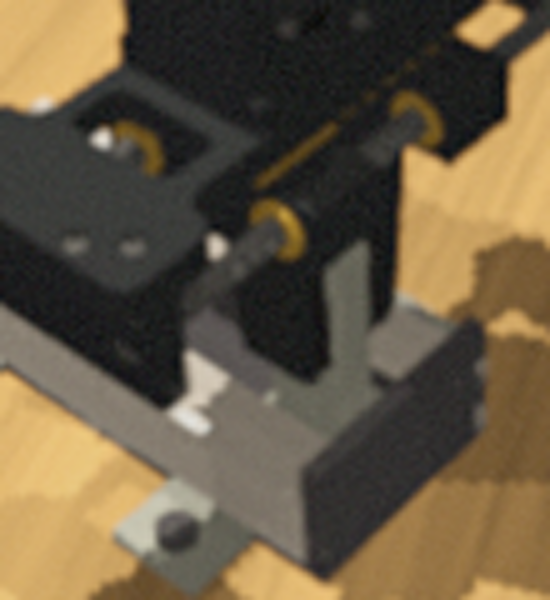

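Seated: on the floor and against the stop. Release and withdraw upward.

{"name": "carry_out", "arguments": {"linear": [[0,0,0],[0,0,0],[0,0,0],[0,0,0],[0,0,0],[0,0,0]], "roll": [0,0,0,0,0,0], "gripper": 0.6}}

```text
clock: 12.87
tool_pos: [0.5609, 0.1441, 0.0695]
eef_rot: [0.984, -0.18, 0.002, -0.005]
contact_force: [0.6, 0.1, 0.1]
opening: 0.562
```

{"name": "carry_out", "arguments": {"linear": [[0,0,0.005],[0,0,0.015],[0,0,0.03],[0,0,0.05],[0,0,0.075],[0,0,0.1],[0,0,0.125],[0,0,0.14]], "roll": [0,0,0,0,0,0,0,0]}}

```text
clock: 13.53
tool_pos: [0.5618, 0.1441, 0.2131]
eef_rot: [0.984, -0.181, 0.004, -0.006]
contact_force: [-0.1, 0.4, 0.3]
opening: 0.598
```

{"name": "carry_out", "arguments": {"linear": [[0.005,-0.02,0.02],[0.01,-0.05,0.03],[0.01,-0.08,0.04],[0.01,-0.11,0.04],[0.01,-0.14,0.04],[0.01,-0.17,0.04],[0.01,-0.19,0.04],[0.01,-0.2,0.04]], "roll": [0,0,0,0,0,0,0,0]}}

```text
clock: 14.2
tool_pos: [0.5713, -0.0601, 0.2542]
eef_rot: [0.983, -0.183, 0.004, -0.005]
contact_force: [-0.5, -0.2, 0.7]
opening: 0.598
```

```bash
python3 - <<'E'
from h import *
np.set_printoptions(precision=4,suppress=True)
s=status.get_state();print(s["clock"],s["tool_pos"],s["contact_force"],s["opening"])
def rect(P): return cv2.minAreaRect((P[:,:2]*1000).astype(np.float32))
for c in ["side","top"]:
    p=snapshot(c);save(p,c+"9.png");W=cloud(p);z=W[...,2]
    m=(p["range_z"]>0)&(np.hypot(W[...,0]-.56,W[...,1]-.143)<.035)&(z<.12)
    for lo in (.05,.086):
        k=m&(z>lo)
        if k.sum()>5: print(c,k.sum(),rect(W[k]),W[k][:,2].max())
    m=(p["range_z"]>0)&(np.hypot(W[...,0]-.537,W[...,1]-.152)<.045)&(z>.037)&(z<.045)&(p["img"].max(2)<75)
    if m.sum()>5: print("stop",rect(W[m]))
    for q in ["small_centre","wide_centre","round_centre","rail_mouth"]:
        for r in tip_of(p,q): print(q,r["confidence"],r["pixel"],world(p,*r["pixel"]),onplane(p,*r["pixel"],.004 if 'rail' in q else .049))
    if c=="side": cv2.imwrite("pics/side9c.png",cv2.resize(p["img"][190:350,130:290],None,fx=3.7,fy=3.7,interpolation=cv2.INTER_CUBIC)[...,::-1])
E
```

```text
14.2 [ 0.5713 -0.0601  0.2542] [-0.4951 -0.2314  0.6533] 0.5979149741952288
side 571 ((560.284423828125, 144.8424835205078), (14.057476043701172, 27.218778610229492), 68.88841247558594) 0.09549995647684106
side 168 ((559.8375244140625, 144.99327087402344), (13.494437217712402, 23.029699325561523), 68.02812957763672) 0.09549995647684106
stop ((541.2869873046875, 151.1192626953125), (67.88538360595703, 16.7978572845459), 68.52644348144531)
small_centre 0.92 [355.3, 218.1] [ 0.445  -0.0821  0.05  ] [ 0.4451 -0.0836  0.049 ]
small_centre 0.66 [244.0, 296.6] [0.5565 0.1507 0.0584] [0.5601 0.1422 0.049 ]
wide_centre 0.77 [298.5, 166.8] [ 0.5874 -0.2446  0.0393] [ 0.5831 -0.2274  0.049 ]
round_centre 0.61 [371.0, 150.5] [ 0.451  -0.3469  0.0493] [ 0.451  -0.3475  0.049 ]
rail_mouth 0.98 [174.7, 271.1] [0.704  0.0802 0.001 ] [0.7021 0.083  0.004 ]
small_centre 0.89 [277.6, 290.5] [ 0.4537 -0.0867  0.0841] [ 0.4545 -0.087   0.049 ]
wide_centre 0.96 [369.0, 213.9] [ 0.5902 -0.2428  0.0624] [ 0.5928 -0.2456  0.049 ]
round_centre 0.58 [430.0, 291.5] [ 0.4582 -0.3408  0.0782] [ 0.459  -0.3508  0.049 ]
```

View pics/side9c.png

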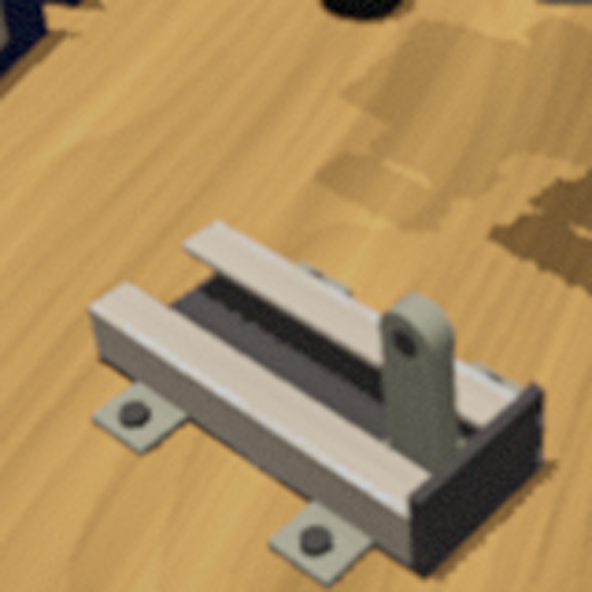

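View pics/side9.png

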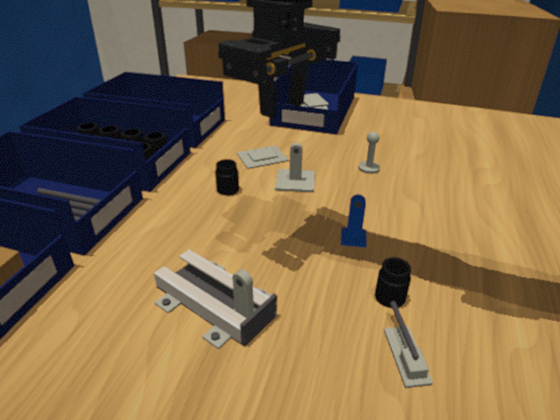

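Post stands at (0.5603, 0.1448), 24.5 mm from the stop plate's middle (25 mm expected at contact). It is upright, and the other fittings haven't moved.

```bash
python3 -c "
from plant import finish_job; print(finish_job())"
```

```text
the job is handed in; nothing more can be done
None
```

The small steel fitting is in the rail, with its foot under both lips and its post standing up through the slot. It is up against the end stop. I let go, drew the gripper clear and handed the job in at about 14.3 s of the 38 s allowed.

**First grip:** the fingers were still closing when I started the lift, so they caught only the top of the post. I set the fitting back down where it had stood and gripped it again at about 65 mm before carrying it.

**Last checks:**
- **At the stop:** a push-back of about 6 N along the rail before release confirmed contact. Afterwards the side camera put the post's middle 24.5 mm from the middle of the stop plate; 25 mm is expected at contact, and the calibration is good to about 2 mm.
- **Height and angle:** the top of the post measured 95.5 mm high against 94 mm expected, upright and in line with the rail.
- **Other fittings:** the wide, round and blue ones stand where they were; repeat network readings agree to within several mm.
- **One disagreement:** the networks again marked the blue look-alike as the small fitting, with a higher score than the real one. In the last top picture they did not report the real one at all, so I relied on the side camera's picture and depth there.

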